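# Leak-test a bottle cap: seat it and hold the vacuum plunger at the mark

### The arm

A 6-joint arm with a two-finger parallel gripper is mounted at the origin on a cart in front of the work surface, level with it; the furniture and walls round the work are solid. World frame = base frame: x ahead of the robot, y to its left, z up, the work surface at z = 0. Lengths are in mm, angles in rad, forces in N, time in s.
With the tool pointing down it reaches from about 375 to 825 mm from the base axis. Payload 5.5 kg.
Tool frame: the origin (TCP) lies on the centre line of the jaws, within the pads' length; the fingertips stand 22 mm ahead of it and the grasp point (between the pads) lies 3 mm ahead of it; z points along the fingers, y is the line along which they close (so a half turn about z gives the same grasp; the last joint's range is limited). The gripper opens to 85 mm and grips with 20 to 120 N. Pads are 22 mm wide; open, the fingers measure 114 mm over their backs; the gripper's body (76 mm by 85 mm) begins 54 mm behind the grasp point. The pads swing forward as they close: fully open they stand 13 mm farther back than shut.
Start: joints at [-1.125, 0.314, -0.047, 1.21, 0, 1.571], TCP at [258.704, -541.357, 253.299] pointing down, gripper open.
Joint ranges: [-2.67, 2.67], [-0.69, 1.73], [-1.03, 1.25], [-2.08, 2.16], [-1.42, 1.45], [-3.14, 3.14]. Speed limits (rad/s): [2.39, 2.39, 3.01, 3.14, 3.14, 3.14].

### API

Orientations are given as [roll, pitch, yaw] about the fixed x, y, z axes, in that order (R = Rz(yaw) Ry(pitch) Rx(roll)).
In Python, from workcell import get_state, cams, arm, models gives the robot as it stands.
- The arm moves only by the shell command python3 -m pendant 'ROWS' [FORCE]. ROWS is JSON, a list of rows, each a list of 3 entries, a list of its own where there are three numbers: the finger opening in m, from 0 to 0.0854, then the shift along the world's x, y, z in m, then the turn, a rotation vector about the world's x, y, z in rad. A call has exactly 10 rows; each row shifts and turns the commanded pose from where the row before left it; what a row does not reach is not made up. A row lasts 1/10 s, in which the tool goes at most 50 mm and 8.59 degrees, less where a joint would pass 70% of its speed; a pose out of reach is approached as far as the arm can. A call with a gripper value outside its range is refused whole. The fingers move at their own pace and stop on an object; FORCE is the grip in N (left out, the last holds). Time passes only in rows, so rows that do not move let the fingers close, or fill a call up. It gives the time, the measured TCP pose, the force, the opening and the grip force at its end, in the units of the state.
- get_state(): the state, without advancing time (a new reading comes with each control period).
- cams.read_camera(name): name is "scene" or "top"; returns the picture (400x640x3 uint8, blue, green, red); there is no depth.
- cams.get_calibration(name): a dict with "camera_matrix" (3x3 intrinsics, pixels), "k1" (the pictures are not rectified: a ray, as slopes to the right and down, at radius r is drawn at 1 + k1 r^2 times it, then the intrinsics apply), "cam_to_world" (4x4, takes a point from camera to world coordinates). Camera axes: x right, y up, looking along -z (the intrinsics and any distortion apply to the point x, -y, -z); pixel columns grow to the right and rows downward; lengths in mm; the calibration is good to about 2 mm. A picture is of the moment at which its call begins. get_calibration takes no time and is no camera call.
- arm.job_done(): hands the job in; it is judged then, once.
Trained networks look in the newest picture that a camera, given by its name, has taken for a name from the list of things; names that differ only in an ending like _2 or _b are one class to them, and where a whole thing is asked for, a point or a joint stands for the part that bears it (a point fixed in the world has none). Each returns a list of dicts, best first, with "confidence" (0 to 1); they miss things now and then, are a little off and sometimes report something else, mostly with a low value. They report only what shows in the picture. A call takes as long as a camera call. They do not tell look-alikes from the thing itself.
- models.masks_of(camera, name): "mask" (400x640 bool, what is visible of it) and "bbox" ([left, top, right, bottom] in pixels, round what is visible of it).
The state is a dict: "t": time; "joint_positions": joint angles; "joint_vel": joint speeds; "effort": joint torques, N m; "tcp_pos": TCP position; "eef_rot": TCP orientation; "force": force on the tool from outside, world axes, zero at the start; "moment": the same for the moment, N m; "gripper_width": opening from 0.0 (shut) to 1.0 (fully open); "gripper_force": force on a finger pad.
Only numpy, scipy, OpenCV 4.12 (cv2) and the standard library are available. Lean on these libraries where they do the work, as an engineer would, in place of code of your own. Each camera call takes 0.05 s, during which the arm holds its last target. There are 200 camera calls.

### The job

Leak-test the smaller of the two loose bottle caps: set it down, flat, in the one of the tester's two round nests whose pocket fits it, and let go of it. Then pull the pump's spring-return handle out until its pointer stands in the gap of the index clip, and keep it there steadily for at least three seconds; finish while still holding the handle there, because it springs back when let go. Leave the other loose things where they are.

Things in the scene. Friction and masses are not known exactly. Their poses are not given: they have to be found in the camera images.
- cap_black: The smaller bottle cap: plain round plastic cap, diameter 57 mm, 24 mm high, about 30 g, lying flat and loose on the worktop to the right of the tester. Origin: centre of its underside, z up.
- cap_grey: The larger bottle cap, to be left alone: diameter 69 mm, 24 mm high, loose on the worktop near the other cap. Origin: centre of its underside.
- tester: Bench leak tester, fixed: aluminium plate 120 (x) by 390 mm (y), 10 mm thick. On it, from -y to +y: two round nests, a steel hand-pump barrel along y (top 64 mm above the worktop, ending at y = +82 mm) with a small gauge, and the pump's pull handle. Origin: on the worktop, mid plate, x = 0 in line with nests and handle. Its +y (the robot's left at yaw 0) is the pull direction.
- nest_small: Round nest fixed on the plate with the smaller pocket: outside diameter 86 mm, 18 mm high; round pocket 61 mm wide, 8 mm deep, open at the top. It stands in one of two places, 45 or 140 mm from the tester's origin towards -y. Origin: centre of its underside, 10 mm above the worktop; pocket floor 10 mm and rim 18 mm above the origin.
- nest_large: The other nest, same outside size, height and pocket depth, but a pocket 73 mm wide (for the larger cap). It stands in the other of the two places. Origin: centre of its underside.
- plunger: The pump's pull handle, a slide along tester y: rod (10 mm thick, 43 mm above the worktop), upright post and grip bar (see grip). Origin: at worktop level straight below the bar's middle; axes as the tester's. At rest its origin is at y = +125 mm in the tester's frame; it pulls out up to 70 mm towards +y. The spring pulls back with 4 N at rest, 10 N at 50 mm.
- grip (a point): Middle of the handle's black grip bar, 85 mm above the worktop. The bar is 52 mm long (tester x), 16 mm thick (y, the pull direction) and 24 mm high (73 to 97 mm above the worktop), free on all sides but for the post (16 x 12 mm) under its middle; at rest it is 35 mm clear of the pump's end. (A solid shelf overhangs the worktop beyond x = 0.60 m, 0.42 m up.)
- pointer (a point): Tip of the thin steel pointer that sticks out of the handle's foot towards the robot (tester -x), 42 mm from the handle's origin along -x, 20 mm above the worktop; in the pull direction (y) it is level with the middle of the grip bar.
- index_clip: The mark: small dark steel fork fixed on the scale at the robot side of the plate, 14 x 32 mm, two prongs 20 mm high with a 16 mm gap between them. It lies 30 to 55 mm further along the pull than the pointer at rest. Origin: middle of the gap, on top of the plate; y axis = pull direction. At the mark, the pointer's y in this frame is 0, give or take 7 mm; the pointer stays just beside the fork.
- ball_valve: Brass ball valve with a red lever, 32 x 115 x 49 mm, loose bystander. Origin: on its underside.
- ptfe_tape: Roll of white tape, diameter 52 mm, 15 mm high, loose bystander. Origin: centre of its underside.
- tea_tin: Round tea tin, diameter 74 mm, 92 mm high, loose bystander. Origin: centre of its underside.
Mind the look-alikes: they are no part of the job. Leave any purple or red look-alike of the cap_black alone.

How it is judged:
By the outcome, as a careful person would: the job done as asked, in the order asked, and still so for the second after the job is handed in, while the arm keeps its last pose, push and grip.
It also fails if it takes over 58 s, if anything falls off the work surface, if the arm or the gripper's body presses on something with over 40 N, if the wrist force passes 120 N, or if a joint passes its speed limit or range.

## Working session

There is one attempt and no reset: what is moved stays moved. The work goes in short steps, Python scripts to look and compute and a shell command to move; the robot and the scene stay as the last step left them, time stands still between calls to the robot, and variables do not carry over. Pictures are saved under pics/ and viewed, at most 10 in all, crops included, and the job is handed in when it is done.

```bash
mkdir -p pics
cat > h.py <<'E'
import numpy as np, cv2
from workcell import get_state, cams, arm, models
def pix(cam,P):
    c=cams.get_calibration(cam);K=np.array(c["camera_matrix"]);T=np.linalg.inv(np.array(c["cam_to_world"]))
    q=T[:3,:3]@np.array(P,float)+T[:3,3];s=np.array([q[0],-q[1]])/-q[2]
    s=s*(1+c["k1"]*(s@s));return K[:2,:2]@s+K[:2,2]
def world(cam,uv,z):
    c=cams.get_calibration(cam);K=np.array(c["camera_matrix"]);M=np.array(c["cam_to_world"])
    d=np.linalg.solve(K[:2,:2],np.array(uv,float)-K[:2,2]);s=d.copy()
    for _ in range(20): s=d/(1+c["k1"]*(s@s))
    r=M[:3,:3]@np.array([s[0],-s[1],-1]);o=M[:3,3]
    return o+r*(z-o[2])/r[2]
E
python3 - <<'E'
from h import *
for c in("scene","top"):
    im=cams.read_camera(c);cv2.imwrite(f"pics/{c}0.png",im)
    print(c,np.round(np.array(cams.get_calibration(c)["cam_to_world"])[:3,3]))
    for n in["cap_black","cap_grey","tester","nest_small","nest_large","plunger","index_clip"]:
        for d in models.masks_of(c,n)[:4]:
            ys,xs=np.nonzero(d["mask"]);uv=[xs.mean(),ys.mean()]
            print(n,round(d["confidence"],2),np.round(d["bbox"]),np.round(uv,1),np.round(world(c,uv,20)[:2]))
s=get_state();print(s)
E
```

```text
scene [-286.  801.  771.]
cap_black 0.73 [312. 210. 331. 224.] [322.6 217.4] [ 506. -115.]
cap_black 0.45 [332. 224. 348. 233.] [337.8 229.1] [421. -95.]
cap_grey 0.5 [342. 203. 361. 216.] [348.9 208.1] [ 480. -229.]
cap_grey 0.37 [278. 223. 309. 242.] [292.7 230.1] [525.  13.]
tester 0.67 [202. 226. 315. 294.] [248.5 263.4] [494. 226.]
nest_small 0.6 [261. 233. 289. 253.] [274.8 243.5] [512. 105.]
nest_large 0.94 [283. 223. 307. 241.] [293.4 230.3] [523.  12.]
plunger 0.67 [224. 244. 245. 272.] [233.2 257.5] [549. 240.]
index_clip 0.44 [228. 283. 238. 292.] [232.  287.9] [443. 326.]
index_clip 0.22 [317. 178. 339. 201.] [328.4 188.6] [ 633. -292.]
top [ 452. -104. 1167.]
cap_black 0.87 [318. 233. 339. 250.] [328.1 242.2] [ 433. -110.]
cap_black 0.61 [422. 214. 441. 234.] [429.6 226.9] [ 480. -398.]
cap_black 0.57 [327. 205. 344. 222.] [335.1 212.9] [ 516. -129.]
cap_grey 0.91 [363. 214. 386. 237.] [374.6 222.7] [ 490. -242.]
cap_grey 0.6 [428. 176. 445. 191.] [437.6 179.9] [ 614. -422.]
cap_grey 0.54 [274. 197. 304. 225.] [286.3 210. ] [523.  10.]
tester 0.86 [169. 187. 308. 238.] [
[... 388 characters left out ...]
. ] [446. 319.]
{'t': 0.8, 'joint_positions': array([-1.12501844e+00,  3.13466476e-01, -4.70709192e-02,  1.21018208e+00,
       -2.20429230e-05,  1.57081649e+00]), 'joint_vel': array([ 0.00053216, -0.00042694, -0.00079601, -0.0004644 ,  0.00089332,
       -0.0002187 ]), 'effort': array([-9.93269168e-04, -5.39386797e+01,  3.40033007e+01,  1.17802498e-03,
       -2.44628463e-04,  4.56709998e-06]), 'tcp_pos': array([ 258.69839483, -541.38628318,  253.33238032]), 'eef_rot': array([3.14151580e+00, 2.20413738e-05, 4.45757726e-01]), 'force': array([-0.52180254,  0.20732561,  0.64738928]), 'moment': array([0.0060432 , 0.00632478, 0.0153536 ]), 'gripper_force': 0.0, 'gripper_width': 1.00507259539036}
```

Run:
```python
import cv2
t=cv2.imread("pics/top0.png")[150:280,155:460];cv2.imwrite("pics/topc.png",cv2.resize(t,None,fx=2.6,fy=2.6,interpolation=cv2.INTER_CUBIC))
t=cv2.imread("pics/scene0.png")[170:310,190:390];cv2.imwrite("pics/scenec.png",cv2.resize(t,None,fx=4,fy=4,interpolation=cv2.INTER_CUBIC))
```

```text
(no output)
```

View pics/topc.png

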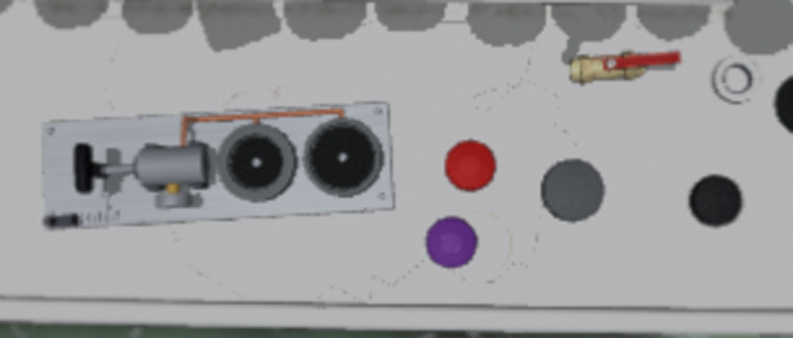

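View pics/scenec.png

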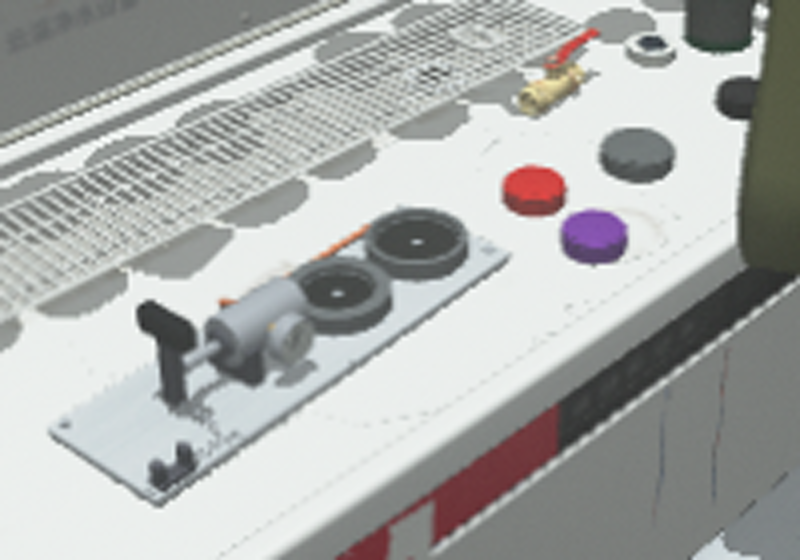

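Black-cap candidates in the top picture are red (335,213), purple (328,242), larger grey (375,223) and black (430,227). Black is the right one. The left nest (254,212) has the visibly smaller pocket. The clip is at about (178,235). Next I measure these by fitting model circles.

```bash
cat >> h.py <<'E'
from scipy.optimize import minimize
from scipy.ndimage import map_coordinates
A=np.linspace(0,2*np.pi,90,endpoint=False)
def ring(cam,g,x,y,r,z):
    p=np.array([pix(cam,(x+r*np.cos(a),y+r*np.sin(a),z)) for a in A])
    return map_coordinates(g,[p[:,1],p[:,0]],order=1)
def fitc(cam,im,x0,y0,r,z,sign,d=3):
    "centre maximising sign*(outside-inside) brightness"
    g=im.mean(2)
    f=lambda v:-sign*np.mean(ring(cam,g,*v,r+d,z)-ring(cam,g,*v,r-d,z))
    b=minimize(f,(x0,y0),method="Nelder-Mead",options=dict(initial_simplex=[(x0-5,y0-4),(x0+6,y0-4),(x0,y0+7)]))
    return np.round([*b.x,-b.fun],1)
E
python3 - <<'E'
from h import *
for c in("top","scene"):
    im=cv2.imread(f"pics/{c}0.png")
    for n,a in dict(small_pocket=(516,104,30.5,28,1),small_out=(516,104,43,28,1),small_pocket_as_large=(516,104,36.5,28,1),large_pocket=(522,10,36.5,28,1),large_as_small=(522,10,30.5,28,1),large_out=(522,10,43,28,1),cap=(480,-398,28.5,24,1),grey=(490,-242,34.5,24,1)).items():
        if c=="scene" and n=="cap":continue
        print(c,n,fitc(c,im,*a))
im=cv2.imread("pics/top0.png")
m=cams.read_camera("top");M=[d["mask"] for d in models.masks_of("top","tester")][0]
ct=max(cv2.findContours(M.astype(np.uint8),0,1)[0],key=len)[:,0]
w=np.array([world("top",p,10)[:2] for p in ct],np.float32)
print(cv2.minAreaRect(w))
t=im[175:250,160:215];cv2.imwrite("pics/clip.png",cv2.resize(t,None,fx=8,fy=8,interpolation=cv2.INTER_CUBIC))
t=cv2.imread("pics/scene0.png")[235:305,195:265];cv2.imwrite("pics/clips.png",cv2.resize(t,None,fx=8,fy=8,interpolation=cv2.INTER_CUBIC))
E
```

```text
Traceback (most recent call last):
  File "h.py", line 23, in fitc
    b=minimize(f,(x0,y0),method="Nelder-Mead",options=dict(initial_simplex=[(x0-5,y0-4),(x0+6,y0-4),(x0,y0+7)]))
  File "h.py", line 22, in <lambda>
    f=lambda v:-sign*np.mean(ring(cam,g,*v,r+d,z)-ring(cam,g,*v,r-d,z))
                                                  ~~~~^^^^^^^^^^^^^^^^
  File "h.py", line 17, in ring
    p=np.array([pix(cam,(x+r*np.cos(a),y+r*np.sin(a),z)) for a in A])
                ~~~^^^^^^^^^^^^^^^^^^^^^^^^^^^^^^^^^^^^^
  File "h.py", line 4, in pix
    c=cams.get_calibration(cam);K=np.array(c["camera_matrix"]);T=np.linalg.inv(np.array(c["cam_to_world"]))
ValueError: time passes only in moves, steps and waits
```

Cache the calibration so it is read once per script.

```bash
sed -i 's/cams.get_calibration(cam)/CAL[cam]/; s/^def pix/CAL={c:cams.get_calibration(c) for c in("scene","top")}\ndef pix/' h.py
python3 - <<'E'
from h import *
im=cv2.imread("pics/top0.png")
t=im[175:250,160:215];cv2.imwrite("pics/clip.png",cv2.resize(t,None,fx=8,fy=8,interpolation=cv2.INTER_CUBIC))
t=cv2.imread("pics/scene0.png")[235:305,195:265];cv2.imwrite("pics/clips.png",cv2.resize(t,None,fx=8,fy=8,interpolation=cv2.INTER_CUBIC))
for c in("top","scene"):
    im=cv2.imread(f"pics/{c}0.png")
    for n,a in dict(small_pocket=(516,104,30.5,28,1),small_out=(516,104,43,28,1),small_pocket_as_large=(516,104,36.5,28,1),large_pocket=(522,10,36.5,28,1),large_as_small=(522,10,30.5,28,1),large_out=(522,10,43,28,1),cap=(480,-398,28.5,24,1),grey=(490,-242,34.5,24,1)).items():
        if c=="scene" and n=="cap":continue
        print(c,n,fitc(c,im,*a))
m=cams.read_camera("top");M=[d["mask"] for d in models.masks_of("top","tester")][0]
ct=max(cv2.findContours(M.astype(np.uint8),0,1)[0],key=len)[:,0]
w=np.array([world("top",p,10)[:2] for p in ct],np.float32)
print(cv2.minAreaRect(w))
E
```

```text
top small_pocket [505.   90.5  33.3]
top small_out [514.6 100.8  63.3]
top small_pocket_as_large [513.1 111.2  35.6]
top large_pocket [521.8  12.4  51.9]
top large_as_small [509.9  14.1  32.3]
top large_out [521.4   7.   73.7]
top cap [ 479.8 -397.5  123.3]
top grey [ 489.2 -241.6   96. ]
scene small_pocket [515.2 104.9  38.2]
scene small_out [515.5  91.8  20.1]
scene small_pocket_as_large [522.3 103.6  30.5]
scene large_pocket [524.8   6.8  48.1]
scene large_as_small [525.9  -1.   33.7]
scene large_out [518.   14.4  39.8]
scene grey [ 482.8 -232.    44.7]
((510.6227722167969, 149.49581909179688), (122.27580261230469, 392.4939880371094), 4.081951141357422)
```

View pics/clip.png

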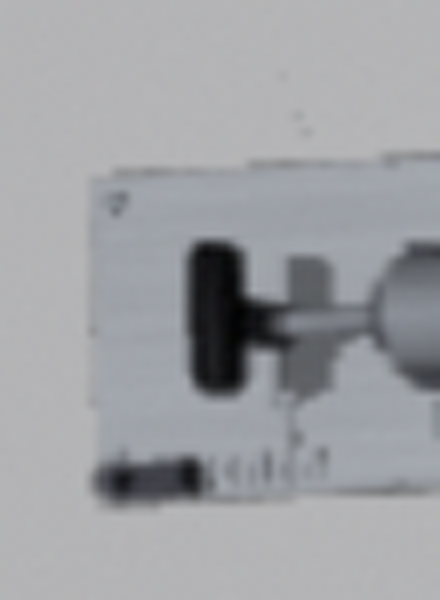

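View pics/clips.png

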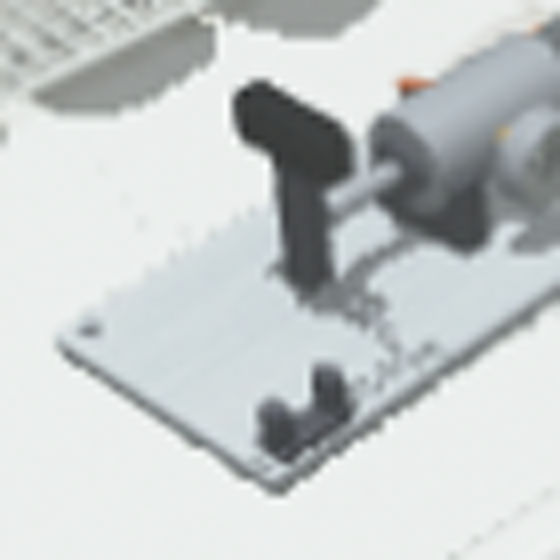

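Small pocket is at about (514.5, 104.5) and the tester at (510.6, 149.5) with yaw 0.071. The clip shows in the top crop between columns 95 and 203, and both prongs are visible in the scene crop. The cap is at (479.8, -397.5). I'll move above it with the jaws closing along tester x.

```bash
python3 -m pendant '[[0.0854,[0.0276,0.018,-0.0125],[0,0,0.1495]],[0.0854,[0.0276,0.018,-0.0125],[0,0,0.1495]],[0.0854,[0.0276,0.018,-0.0125],[0,0,0.1495]],[0.0854,[0.0276,0.018,-0.0125],[0,0,0.1495]],[0.0854,[0.0276,0.018,-0.0125],[0,0,0.1495]],[0.0854,[0.0276,0.018,-0.0125],[0,0,0.1495]],[0.0854,[0.0276,0.018,-0.0125],[0,0,0.1495]],[0.0854,[0.0276,0.018,-0.0125],[0,0,0.1495]],[0.0854,[0,0,0],[0,0,0]],[0.0854,[0,0,0],[0,0,0]]]' 40
python3 - <<'E'
from h import *
c,s=np.cos(.071),np.sin(.071);R=np.array([[c,-s],[s,c]]);o=np.array([510.6,149.5])
f=lambda p:np.round(R.T@(p[:2]-o),1)
print("right",f(world("top",(203/8+160-.44,234.6),10)),"left",f(world("top",(95/8+160-.44,234.6),30)))
print("scene mid",f(world("scene",(232,283),30)))
g=lambda cx,cy,x0,y0:(cx/8+x0-.44,cy/8+y0-.44)
print("bar",f(world("top",g(216,318,160,175),97)))
E
```

```text
t: 1.9
tcp_pos: [479.7, -396.8, 152.9]
eef_rot: [-3.141, -0.0, 1.642]
force: [0.2, -0.0, 0.5]
gripper_width: 0.996
gripper_force: 0.0
right [-51.7 157.2] left [-50.1 189.1]
scene mid [-49.  174.8]
bar [  0.3 120.6]
```

```bash
python3 -m pendant '[[0.0854,[0,-0.0005,-0.03],[0,0,0]],[0.0854,[0,0,-0.03],[0,0,0]],[0.0854,[0,0,-0.025],[0,0,0]],[0.0854,[0,0,-0.02],[0,0,0]],[0.0854,[0,0,-0.012],[0,0,0]],[0.0854,[0,0,-0.005],[0,0,0]],[0.0854,[0,0,0],[0,0,0]],[0.05,[0,0,0],[0,0,0]],[0.05,[0,0,0],[0,0,0]],[0.05,[0,0,0],[0,0,0]]]' 40
python3 -m pendant '[[0.05,[0,0,0],[0,0,0]],[0.05,[0,0,0],[0,0,0]],[0.05,[0,0,0],[0,0,0]],[0.05,[0,0,0.005],[0,0,0]],[0.05,[0,0,0.015],[0,0,0]],[0.05,[0,0,0.025],[0,0,0]],[0.05,[0,0,0.025],[0,0,0]],[0.05,[0,0,0.02],[0,0,0]],[0.05,[0,0,0.01],[0,0,0]],[0.05,[0,0,0],[0,0,0]]]'
```

```text
t: 2.9
tcp_pos: [480.3, -398.5, 33.1]
eef_rot: [3.14, 0.002, 1.642]
force: [-1.1, 1.2, 4.5]
gripper_width: 0.606
gripper_force: 40.7
t: 3.9
tcp_pos: [480.6, -398.7, 133.7]
eef_rot: [3.139, 0.003, 1.642]
force: [0.1, -0.7, -0.6]
gripper_width: 0.607
gripper_force: 41.8
```

Run:
```python
from h import *
out=[]
for c,z in(("top",120),("scene",120)):
    im=cams.read_camera(c);cv2.imwrite(f"pics/{c}1.png",im)
    u,v=pix(c,(480,-398,120)).astype(int);t=im[max(0,v-45):v+45,u-45:u+45];out.append(cv2.resize(t,(400,400),interpolation=cv2.INTER_CUBIC))
    print(u,v)
cv2.imwrite("pics/held.png",np.hstack(out))
```

```text
439 225
378 168
```

View pics/held.png

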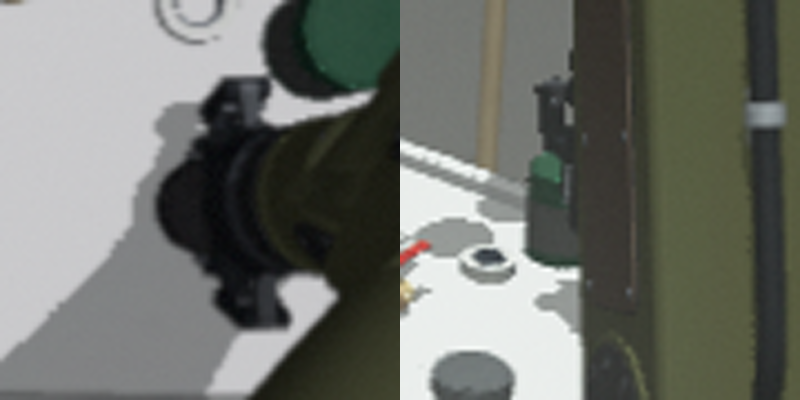

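The top crop shows the cap held level, its -y side hidden by the arm. It sticks out left of the fingers at about (432,226). I'll carry it over the nest.

```bash
python3 -m pendant '[[0.05,[0.001,0.015,0],[0,0,0]],[0.05,[0.003,0.03,0],[0,0,0]],[0.05,[0.003,0.042,0],[0,0,0]],[0.05,[0.003,0.042,0],[0,0,0]],[0.05,[0.003,0.042,0],[0,0,0]],[0.05,[0.003,0.042,0],[0,0,0]],[0.05,[0.003,0.042,0],[0,0,0]],[0.05,[0.003,0.042,0],[0,0,0]],[0.05,[0.003,0.042,0],[0,0,0]],[0.05,[0.003,0.042,0],[0,0,0]]]'
python3 -m pendant '[[0.05,[0.003,0.042,0],[0,0,0]],[0.05,[0.002,0.035,0],[0,0,0]],[0.05,[0.001,0.025,0],[0,0,0]],[0.05,[0.001,0.015,-0.01],[0,0,0]],[0.05,[0.001,0.005,-0.02],[0,0,0]],[0.05,[0,0,-0.02],[0,0,0]],[0.05,[0,0,-0.005],[0,0,0]],[0.05,[0,0,0],[0,0,0]],[0.05,[0,0,0],[0,0,0]],[0.05,[0,0,0],[0,0,0]]]'
python3 - <<'E'
from h import *
out=[];p=get_state()["tcp_pos"];print(p)
for c in("top","scene"):
    im=cams.read_camera(c);cv2.imwrite(f"pics/{c}2.png",im)
    u,v=pix(c,(p[0],p[1],p[2]-20)).astype(int);t=im[max(0,v-40):v+40,u-40:u+40];out.append(cv2.resize(t,(400,400),interpolation=cv2.INTER_CUBIC))
    print(u,v)
    for d in models.masks_of(c,"cap_black")[:3]: print(c,d["confidence"],d["bbox"])
cv2.imwrite("pics/held2.png",np.hstack(out))
E
```

```text
t: 5.0
tcp_pos: [505.9, -14.4, 130.2]
eef_rot: [-3.14, -0.001, 1.642]
force: [0.4, 0.3, -0.6]
gripper_width: 0.607
gripper_force: 41.8
t: 6.0
tcp_pos: [516.2, 105.0, 77.1]
eef_rot: [3.14, -0.0, 1.641]
force: [0.5, 0.0, -0.3]
gripper_width: 0.609
gripper_force: 41.8
[516.15733144 104.99658748  77.11887129]
250 210
top 0.6 [326.2, 203.7, 346.6, 224.8]
top 0.55 [316.9, 234.9, 339.3, 251.2]
top 0.23 [427.9, 173.9, 446.7, 190.6]
273 233
scene 0.7 [313.1, 210.9, 327.3, 223.2]
scene 0.67 [329.3, 224.6, 346.0, 236.4]
scene 0.51 [261.8, 228.8, 281.3, 241.5]
```

View pics/held2.png

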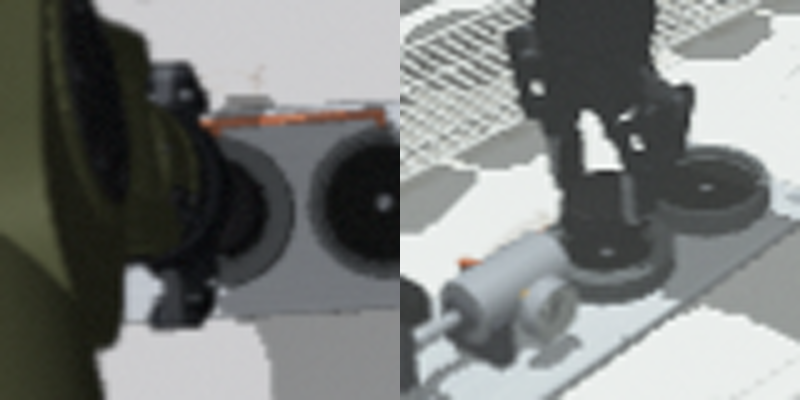

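Run:
```python
from h import *
def ext(c,x,y,r,z):
    p=np.array([pix(c,(x+r*np.cos(a),y+r*np.sin(a),z)) for a in A]);return np.round([*p.min(0),*p.max(0)],1)
for z in(44,68):
  for c in("top","scene"): print(c,z,ext(c,516,105,28.5,z))
for c in("top","scene"): print("pocket",c,ext(c,514.5,104.5,30.5,28))
t=cv2.imread("pics/top2.png")[205:216,254:272].mean(2);print(t.astype(int))
t=cv2.imread("pics/scene2.png")[222:248,258:288].mean(2);print("\n".join(" ".join(f"{int(v):3}" for v in r) for r in t))
```

```text
top 44 [241.3 201.1 261.5 221.5]
scene 44 [264.4 231.6 282.8 242. ]
top 68 [239.4 200.4 260.1 221.2]
scene 68 [264.  225.3 282.5 235.5]
pocket top [241.9 201.4 263.3 222.9]
pocket scene [264.5 235.6 284.  246.8]
[[ 14  10  16  18  16  19  35  53  61  64  64  63  63 102 111 112 113 111]
 [ 13   6  14  21  20  18  18  37  54  62  63  63  64  76 105 112 112 109]
 [ 15  12  13  17  20  19  17  17  29  58  64  64  62  55  89 110 113 108]
 [ 12   9  15  17  22  21  15  14  35  53  62  64  63  55  74 109 112 101]
 [ 12  15  14  22  20  19  17  12  24  49  61  63  63  61  75 110 113 100]
 [ 13  13  17  20  20  20  18  13  15  38  59  62  64  61  57 107 115  89]
 [ 11  13  18  19  25  22  18  16  16  35  59  64  65  62  53 105 111  85]
 [ 12  14  19  22  21  20  17  16  17  31  57  64  63  62  54 105 113  97]
 [ 14  14  22  23  22  23  21  11  16  31  59  64  65  63  52 106 115  97]
 [ 13  20  24  21  22  19  17  10  17  46  61  63  63  59  54 108 116 111]
 [ 11  24  26  22  22  18  15  10  24  52  61  63  63  57  66 109 116 115]]
151 151 150 150 122  96  81  58  55  58  55 115 212 235 235 23
[... 2357 characters left out ...]
 181 166 119  68  61  61  59  60  60  61  70  75  67  61  59  60  61  60  61  60  74  86  87  86 100
186 186 184 183 179 176 172 143  87  60  61  60  61  60  64  98 112  90  63  62  60  61  62  60  61  78  87  88  86  96
187 182 179 176 173 169 162 157 117  61  61  60  59  61  62  64  70  63  60  60  61  61  61  62  73  85  87  87  82  94
181 178 175 170 164 158 151 146 123  83  65  59  59  60  60  60  59  60  60  60  62  65  69  83  91  89  88  86  79  81
177 170 167 160 156 148 144 135 128 117  92  75  68  65  64  64  62  66  69  70  82 102  98  91 114 103  86  78  76  85
169 163 156 152 149 144 132 123 117 122 126 127 119 107 100  90  92 102 122 127 127 125 126 124 115  93  78  77  77 106
```

Cap, jaws and pocket agree within about 2 mm. The pocket's right edge is at u=263 (predicted 263.3) and the cap's is at about 260.5 (predicted 260.1). I'll shift slightly and lower.

```bash
python3 -m pendant '[[0.05,[-0.0015,0.0005,-0.006],[0,0,0]],[0.05,[0,0,-0.006],[0,0,0]],[0.05,[0,0,-0.002],[0,0,0]],[0.05,[0,0,-0.002],[0,0,0]],[0.05,[0,0,-0.002],[0,0,0]],[0.05,[0,0,-0.002],[0,0,0]],[0.05,[0,0,-0.001],[0,0,0]],[0.05,[0,0,0],[0,0,0]],[0.05,[0,0,0],[0,0,0]],[0.05,[0,0,0],[0,0,0]]]'
```

```text
t: 7.2
tcp_pos: [514.1, 105.6, 55.4]
eef_rot: [3.141, 0.0, 1.642]
force: [-0.5, -0.8, -1.1]
gripper_width: 0.61
gripper_force: 41.8
```

```bash
python3 -m pendant '[[0.05,[0,0,-0.001],[0,0,0]],[0.05,[0,0,-0.001],[0,0,0]],[0.05,[0,0,0],[0,0,0]],[0.05,[0,0,0],[0,0,0]],[0.05,[0,0,0],[0,0,0]],[0.05,[0,0,0],[0,0,0]],[0.05,[0,0,0],[0,0,0]],[0.05,[0,0,0],[0,0,0]],[0.05,[0,0,0],[0,0,0]],[0.05,[0,0,0],[0,0,0]]]'
python3 -m pendant '[[0.05,[0,0,-0.001],[0,0,0]],[0.05,[0,0,0],[0,0,0]],[0.05,[0,0,-0.001],[0,0,0]],[0.05,[0,0,0],[0,0,0]],[0.05,[0,0,0],[0,0,0]],[0.05,[0,0,0],[0,0,0]],[0.05,[0,0,0],[0,0,0]],[0.05,[0,0,0],[0,0,0]],[0.05,[0,0,0],[0,0,0]],[0.05,[0,0,0],[0,0,0]]]'
```

```text
t: 8.2
tcp_pos: [514.0, 105.6, 53.3]
eef_rot: [-3.142, -0.0, 1.642]
force: [0.4, 0.8, 0.6]
gripper_width: 0.607
gripper_force: 41.8
t: 9.2
tcp_pos: [514.1, 105.7, 53.0]
eef_rot: [3.141, -0.0, 1.642]
force: [-6.5, -0.6, 17.7]
gripper_width: 0.609
gripper_force: 43.7
```

Contact comes exactly where the pocket floor should be. I'll ease off, release and rise.

```bash
python3 -m pendant '[[0.05,[0,0,0.0015],[0,0,0]],[0.05,[0,0,0],[0,0,0]],[0.06,[0,0,0],[0,0,0]],[0.07,[0,0,0],[0,0,0]],[0.08,[0,0,0],[0,0,0]],[0.0854,[0,0,0],[0,0,0]],[0.0854,[0,0,0],[0,0,0]],[0.0854,[0,0,0],[0,0,0]],[0.0854,[0,0,0],[0,0,0]],[0.0854,[0,0,0],[0,0,0]]]'
python3 -m pendant '[[0.0854,[0,0,0.005],[0,0,0]],[0.0854,[0,0,0.015],[0,0,0]],[0.0854,[0,0,0.03],[0,0,0]],[0.0854,[0,0,0.03],[0,0,0]],[0.0854,[0,0,0.03],[0,0,0]],[0.0854,[0,0,0.03],[0,0,0]],[0.0854,[0,0,0.02],[0,0,-0.12]],[0.0854,[0,0,0],[0,0,-0.145]],[0.0854,[0,0.02,0],[0,0,-0.145]],[0.0854,[0,0.04,0],[0,0,-0.145]]]'
```

```text
t: 10.2
tcp_pos: [514.0, 105.6, 52.8]
eef_rot: [3.142, 0.0, 1.642]
force: [0.4, 0.1, -0.1]
gripper_width: 0.998
gripper_force: 0.0
t: 11.2
tcp_pos: [514.3, 164.5, 213.7]
eef_rot: [3.14, -0.0, 1.077]
force: [0.5, 0.1, 0.3]
gripper_width: 1.002
gripper_force: 0.0
```

```bash
python3 -m pendant '[[0.0854,[-0.002,0.0155,0],[0,0,-0.145]],[0.0854,[-0.002,0.0155,0],[0,0,-0.145]],[0.0854,[-0.002,0.0155,0],[0,0,-0.145]],[0.07,[-0.002,0.0155,0],[0,0,-0.145]],[0.06,[-0.002,0.0155,0],[0,0,-0.145]],[0.045,[-0.002,0.0155,0],[0,0,-0.145]],[0.045,[-0.001,0.0155,0],[0,0,-0.145]],[0.045,[0,0,-0.03],[0,0,0]],[0.045,[0,0,-0.03],[0,0,0]],[0.045,[0,0,0],[0,0,0]]]'
python3 - <<'E'
from h import *
out=[];print(get_state()["tcp_pos"],get_state()["gripper_width"])
for c,P,h in(("top",(514.5,104.5,35),25),("scene",(505,190,60),45)):
    im=cams.read_camera(c);cv2.imwrite(f"pics/{c}3.png",im)
    u,v=pix(c,P).astype(int);t=im[v-h:v+h,u-h:u+h];out.append(cv2.resize(t,(400,400),interpolation=cv2.INTER_CUBIC))
    print(fitc(c,im,514.5,104.5,28.5,44,1))
cv2.imwrite("pics/placed.png",np.hstack(out))
E
```

```text
t: 12.2
tcp_pos: [532.6, 164.9, 149.5]
eef_rot: [-3.044, 0.01, 0.247]
force: [-1.0, 0.9, -0.2]
gripper_width: 0.528
gripper_force: 0.0
[532.55146479 164.89705134 149.46651986] 0.5279466167456213
[513.5 101.   41.8]
[523.1 113.2  27. ]
```

View pics/placed.png

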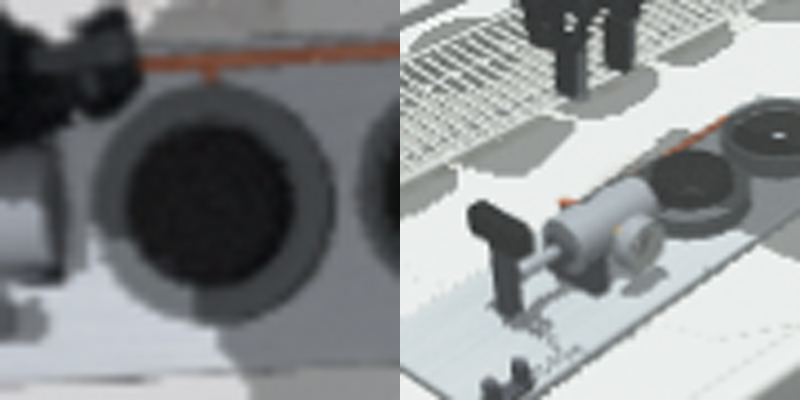

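The cap fills the small pocket and looks seated flat. The arm did not follow that move, so I'm checking the joints.

```bash
python3 -m pendant '[[0.045,[0,0,0],[0,0,0]],[0.045,[0,0,0],[0,0,0]],[0.045,[0,0,0],[0,0,0]],[0.045,[0,0,0],[0,0,0]],[0.045,[0,0,0],[0,0,0]],[0.045,[0,0,0],[0,0,0]],[0.045,[0,0,0],[0,0,0]],[0.045,[0,0,0],[0,0,0]],[0.045,[0,0,0],[0,0,0]],[0.045,[0,0,0],[0,0,0]]]'
python3 - <<'E'
from h import *
s=get_state();print(s["joint_positions"].round(3),s["effort"].round(1),s["force"],s["moment"])
E
```

```text
t: 13.3
tcp_pos: [535.3, 166.1, 152.8]
eef_rot: [-3.043, 0.003, 0.248]
force: [0.6, 0.3, -0.0]
gripper_width: 0.53
gripper_force: 0.0
[ 0.247  0.303 -0.303  0.969  0.098  3.141] [  0.  -50.6  31.4   0.    0.4  -0. ] [ 0.55389599  0.33475834 -0.00569138] [-0.06058582 -0.01948992 -0.01592976]
```

Joint 6 hit its limit at 3.141. I'll use the half-turn grasp instead (yaw 0.071 + π): level the tool, then turn the other way while moving above the handle.

```bash
python3 -m pendant '[[0.045,[0,0,0.01],[-0.0955,-0.0242,0]],[0.045,[-0.0037,0.012,0],[0,0,0.148]],[0.045,[-0.0037,0.012,0],[0,0,0.148]],[0.045,[-0.0037,0.012,0],[0,0,0.148]],[0.045,[-0.0037,0.012,0],[0,0,0.148]],[0.045,[-0.0037,0.012,0],[0,0,0.148]],[0.045,[-0.0037,0.012,0],[0,0,0.148]],[0.045,[-0.0037,0.012,0],[0,0,0.148]],[0.045,[-0.0037,0.012,0],[0,0,0.148]],[0.045,[-0.0037,0.012,0],[0,0,0.148]]]'
python3 -m pendant '[[0.045,[0,0,0],[0,0,0.148]],[0.045,[0,0,0],[0,0,0.148]],[0.045,[0,0,0],[0,0,0.148]],[0.045,[0,0,0],[0,0,0.148]],[0.045,[0,0,0],[0,0,0.148]],[0.045,[0,0,0],[0,0,0.148]],[0.045,[0,0,0],[0,0,0.148]],[0.045,[0,0,0],[0,0,0.148]],[0.045,[0,0,0],[0,0,0.148]],[0.045,[0,0,0],[0,0,0.148]]]'
python3 - <<'E'
from h import *
s=get_state();print(s["joint_positions"].round(3))
E
```

```text
t: 14.3
tcp_pos: [505.6, 260.9, 162.8]
eef_rot: [-3.129, 0.003, 1.608]
force: [0.2, 0.1, 0.1]
gripper_width: 0.528
gripper_force: 0.0
t: 15.3
tcp_pos: [505.8, 260.4, 162.7]
eef_rot: [-3.129, 0.003, 3.088]
force: [-0.5, -0.8, -0.9]
gripper_width: 0.529
gripper_force: 0.0
[ 0.482  0.31  -0.264  1.    -0.012  0.536]
```

```bash
python3 -m pendant '[[0.042,[-0.002,0.007,0],[0.0126,0,0.0625]],[0.042,[-0.002,0.0068,0],[0,0,0.0625]],[0.042,[0,0,-0.01],[0,0,0]],[0.042,[0,0,-0.02],[0,0,0]],[0.042,[0,0,-0.02],[0,0,0]],[0.042,[0,0,-0.01],[0,0,0]],[0.042,[0,0,-0.007],[0,0,0]],[0.042,[0,0,-0.004],[0,0,0]],[0.042,[0,0,0],[0,0,0]],[0.042,[0,0,0],[0,0,0]]]'
python3 - <<'E'
from h import *
s=get_state();p=s["tcp_pos"]
im=cams.read_camera("scene");u,v=pix("scene",(p[0],p[1],70)).astype(int)
cv2.imwrite("pics/grip.png",cv2.resize(im[v-45:v+45,u-45:u+45],(500,500),interpolation=cv2.INTER_CUBIC));print(u,v)
E
```

```text
t: 16.3
tcp_pos: [502.3, 274.4, 92.4]
eef_rot: [3.141, 0.004, -3.077]
force: [-0.2, 0.2, -0.9]
gripper_width: 0.492
gripper_force: 0.0
232 255
```

View pics/grip.png

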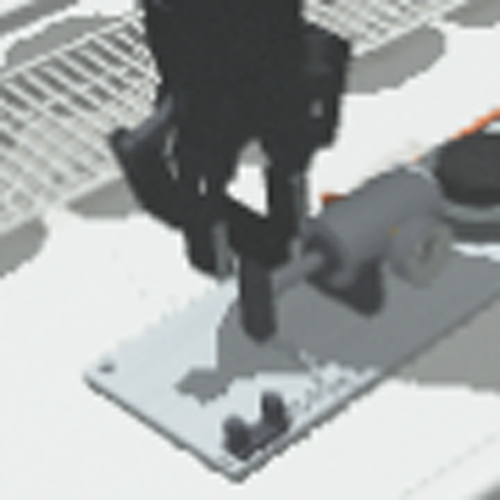

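The fingers straddle the grip bar at about (232,248), with the clip prongs below it. Closing.

```bash
python3 -m pendant '[[0.0,[0,0,0],[0,0,0]],[0.0,[0,0,0],[0,0,0]],[0.0,[0,0,0],[0,0,0]],[0.0,[0,0,0],[0,0,0]],[0.0,[0,0,0],[0,0,0]],[0.0,[0,0,0],[0,0,0]],[0.0,[0,0,0],[0,0,0]],[0.0,[0,0,0],[0,0,0]],[0.0,[0,0,0],[0,0,0]],[0.0,[0,0,0],[0,0,0]]]' 60
```

```text
t: 17.35
tcp_pos: [502.1, 274.5, 92.5]
eef_rot: [3.14, 0.004, -3.076]
force: [-1.0, 0.7, 5.4]
gripper_width: 0.178
gripper_force: 59.8
```

```bash
python3 -m pendant '[[0.0,[-0.0004,0.006,0],[0,0,0]],[0.0,[-0.0005,0.007,0],[0,0,0]],[0.0,[-0.0005,0.007,0],[0,0,0]],[0.0,[-0.0005,0.007,0],[0,0,0]],[0.0,[-0.0005,0.007,0],[0,0,0]],[0.0,[-0.0005,0.007,0],[0,0,0]],[0.0,[-0.0004,0.005,0],[0,0,0]],[0.0,[-0.0002,0.003,0],[0,0,0]],[0.0,[0,0,0],[0,0,0]],[0.0,[0,0,0],[0,0,0]]]'
python3 - <<'E'
from h import *
im=cams.read_camera("scene");u,v=pix("scene",(455,322,25)).astype(int)
a=cv2.resize(im[v-30:v+20,u-25:u+25],(400,400),interpolation=cv2.INTER_CUBIC)
print(u,v)
im=cams.read_camera("top");u,v=pix("top",(455,322,25)).astype(int);print(u,v)
b=cv2.resize(im[v-30:v+20,u-25:u+25],(400,400),interpolation=cv2.INTER_CUBIC)
cv2.imwrite("pics/pull.png",np.hstack([a,b]))
c,s=np.cos(.071),np.sin(.071)
P=lambda x,y,z:(510.6+c*x-s*y,149.5+s*x+c*y,z)
for y in(170,174,178):print(y,"scene",pix("scene",P(-42,y,20)),"top",pix("top",P(-42,y,20)))
E
```

```text
t: 18.35
tcp_pos: [498.7, 320.9, 92.5]
eef_rot: [-3.137, 0.004, -3.077]
force: [-0.9, -9.0, 9.6]
gripper_width: 0.18
gripper_force: 60.5
230 283
176 231
170 scene [231.96717938 283.80966036] top [179.22555029 231.4244376 ]
174 scene [230.87270567 284.55061336] top [177.85554019 231.49983658]
178 scene [229.77347408 285.29473979] top [176.48618651 231.57516894]
```

View pics/pull.png

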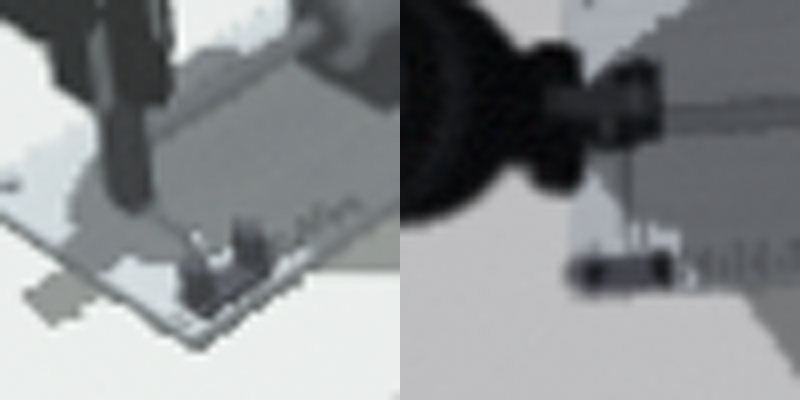

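The pointer shows at (629,245) in the top half of the crop, and the gap centre is at about 619, so it is 3–4 mm short. I'll pull 3.5 mm further and hold.

```bash
H='x'; python3 -m pendant '[[0.0,[-0.0001,0.002,0],[0,0,0]],[0.0,[-0.0001,0.0015,0],[0,0,0]],[0.0,[0,0,0],[0,0,0]],[0.0,[0,0,0],[0,0,0]],[0.0,[0,0,0],[0,0,0]],[0.0,[0,0,0],[0,0,0]],[0.0,[0,0,0],[0,0,0]],[0.0,[0,0,0],[0,0,0]],[0.0,[0,0,0],[0,0,0]],[0.0,[0,0,0],[0,0,0]]]'
python3 - <<'E'
from h import *
im=cams.read_camera("scene");u,v=pix("scene",(455,322,25)).astype(int)
a=cv2.resize(im[v-30:v+20,u-25:u+25],(400,400),interpolation=cv2.INTER_CUBIC)
im=cams.read_camera("top");cv2.imwrite("pics/top_end.png",im);u,v=pix("top",(455,322,25)).astype(int)
b=cv2.resize(im[v-30:v+20,u-25:u+25],(400,400),interpolation=cv2.INTER_CUBIC)
cv2.imwrite("pics/pull2.png",np.hstack([a,b]))
E
```

```text
t: 19.45
tcp_pos: [498.5, 324.2, 92.5]
eef_rot: [-3.137, 0.004, -3.077]
force: [-0.2, -8.9, 10.4]
gripper_width: 0.177
gripper_force: 60.6
```

View pics/pull2.png

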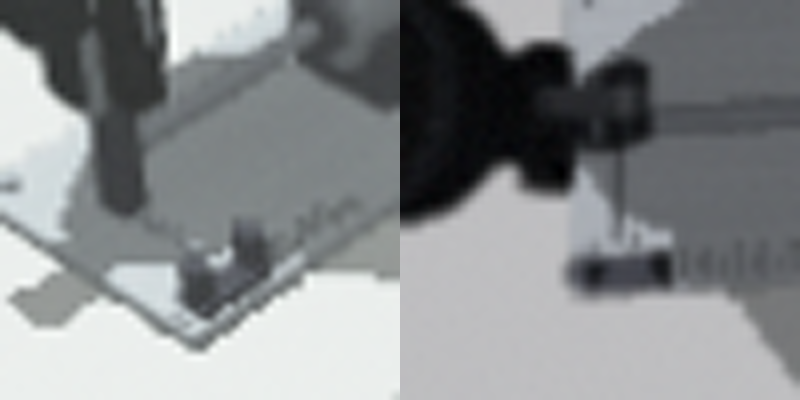

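The pointer is at x≈619 in the top view, matching the gap centre. I'll hold for over three seconds and cross-check the scene view numerically.

```bash
for i in 1 2; do python3 -m pendant '[[0.0,[0,0,0],[0,0,0]],[0.0,[0,0,0],[0,0,0]],[0.0,[0,0,0],[0,0,0]],[0.0,[0,0,0],[0,0,0]],[0.0,[0,0,0],[0,0,0]],[0.0,[0,0,0],[0,0,0]],[0.0,[0,0,0],[0,0,0]],[0.0,[0,0,0],[0,0,0]],[0.0,[0,0,0],[0,0,0]],[0.0,[0,0,0],[0,0,0]]]' | head -2; done
python3 - <<'E'
from h import *
c,s=np.cos(.071),np.sin(.071)
P=lambda x,y,z:(510.6+c*x-s*y,149.5+s*x+c*y,z)
u0,v0=pix("scene",(455,322,25)).astype(int)
q=lambda x,y,z:np.round((pix("scene",P(x,y,z))-[u0-25,v0-30]+.44)*8)
for y in(171,174,177):print(y,"pointer",[q(x,y,20) for x in(-10,-25,-42)])
print("prong tops",[q(-51,174+d,30) for d in(12,-12)],"corner",q(-60,195,10))
E
```

```text
t: 20.55
tcp_pos: [498.5, 324.2, 92.4]
t: 21.55
tcp_pos: [498.5, 324.2, 92.5]
171 pointer [array([156., 212.]), array([184., 231.]), array([217., 251.])]
174 pointer [array([149., 217.]), array([178., 235.]), array([211., 256.])]
177 pointer [array([142., 221.]), array([171., 239.]), array([204., 260.])]
prong tops [array([199., 263.]), array([252., 227.])] corner [202. 333.]
```

Both views agree that the pointer is within about 2 mm of the gap centre. I'll hold a little longer and hand in.

```bash
for i in 1 2; do python3 -m pendant '[[0.0,[0,0,0],[0,0,0]],[0.0,[0,0,0],[0,0,0]],[0.0,[0,0,0],[0,0,0]],[0.0,[0,0,0],[0,0,0]],[0.0,[0,0,0],[0,0,0]],[0.0,[0,0,0],[0,0,0]],[0.0,[0,0,0],[0,0,0]],[0.0,[0,0,0],[0,0,0]],[0.0,[0,0,0],[0,0,0]],[0.0,[0,0,0],[0,0,0]]]' | head -2; done
python3 -c "from workcell import arm;print(arm.job_done())"
```

```text
t: 22.55
tcp_pos: [498.5, 324.2, 92.4]
t: 23.55
tcp_pos: [498.5, 324.2, 92.4]
the job is handed in; nothing more can be done
None
```

I set the black cap flat in the small nest and let go of it, then held the pump handle with its pointer in the clip gap (within about 2 mm of centre) for over four seconds; I handed the job in at 23.6 s, still holding, and no verdict came back.

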